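Tilt the dish stage one division with its worm crank and clamp it

ROBOT

A 6-joint arm with a two-finger parallel gripper is mounted at the origin on the work surface; the furniture and walls round the work are solid. World frame = base frame: x ahead of the robot, y to its left, z up, the work surface at z = 0. Lengths are in m, angles in rad, forces in N, time in s.
With the tool pointing down it reaches from about 0.375 to 0.975 m from the base axis. Payload 3.8 kg.
Tool frame: the origin (TCP) lies midway between the tips of the shut fingers; the grasp point (between the pads) lies 19 mm behind it; z points along the fingers, y is the line along which they close (so a half turn about z gives the same grasp; the last joint's range is limited). The gripper opens to 85 mm and grips with 20 to 120 N. Pads are 22 mm wide; open, the fingers measure 114 mm over their backs; the gripper's body (76 mm by 85 mm) begins 54 mm behind the grasp point. The pads swing forward as they close: fully open they stand 13 mm farther back than shut.
Start: joints at [1.279, 0.264, 1.604, -0, 1.274, -0.037], TCP at [0.17, 0.653, 0.231] pointing down, gripper open.
Joint ranges: [-2.63, 2.63], [-0.94, 2.18], [0.31, 2.57], [-1.31, 4.45], [0, 2.66], [-2.55, 2.55]. Speed limits (rad/s): [2.57, 2.57, 3.14, 3.14, 3.14, 3.14].

INTERFACE

Orientations are given as a rotation vector (axis times angle).
In Python, from cell import readout, read_camera, ticket gives the robot as it stands.
- The arm moves only by the tool arm_command, never from a script. Its argument "rows" is a list of rows, each a list of 3 entries, a list of its own where there are three numbers: the shift along the world's x, y, z in m, then the turn about the world's z in rad, then the opening in per cent of the stroke, from 0 (shut) to 100 (fully open). A call has 1 to 5 rows; each row shifts and turns the commanded pose from where the row before left it; what a row does not reach is not made up. A row lasts 1/8 s, in which the tool goes at most 62.5 mm and 10.7 degrees, less where a joint would pass 70% of its speed; a pose out of reach is approached as far as the arm can. A call is refused whole if a number of a shift passes 0.0625 or a number of a turn 0.188, either way. A call with a gripper value outside its range is refused whole. The fingers move at their own pace and stop on an object; "grip_force" is the grip in N (left out, the last holds). Time passes only in rows, so rows that do not move let the fingers close. It gives the time, the measured TCP pose, the force, the opening and the grip force at its end, in the units of the state.
- readout.observe(): the state, without advancing time (a new reading comes with each control period).
- read_camera(name): name is "scene" or "top"; returns a dict with "img" (420x560x3 uint8, red, green, blue), "range_z" (420x560 float32, m along the optical axis (not along the pixel's ray), 0 where there is no reading), "fx", "fy", "cx", "cy" (pixels), "rvec" (rotation vector, rad) and "tvec" (3), from world to camera coordinates, as OpenCV has them. Camera axes: x right, y down, z forward; pixel columns grow to the right and rows downward; lengths in m; the calibration is good to about 2 mm. A picture is of the moment at which its call begins.
- ticket.close_job(): hands the job in; it is judged then, once.
The state is a dict: "time": time; "joint_positions": joint angles; "joint_velocities": joint speeds; "joint_efforts": joint torques, N m; "ee_pos": TCP position; "tool_rot": TCP orientation; "ft_force": force on the tool from outside, world axes, zero at the start; "moment": the same for the moment, N m; "grip_width": finger opening in m; "finger_force": force on a finger pad.
Only numpy, scipy, OpenCV 4.12 (cv2) and the standard library are available. Lean on these libraries where they do the work, as an engineer would, in place of code of your own. Each camera call takes 0.05 s, during which the arm holds its last target. There are 200 camera calls.

TASK

Tilt the dish on the worm-driven stage to its next division: wind the black crank wheel clockwise by its upright grey handle, some two turns, until you feel the tilting plate come to bear on the brass stop screw, and leave it lightly seated there without forcing the worm. Then swing the red clamp lever clockwise all the way over to lock the stage, let go, and leave everything else on the bench alone.

Things in the scene. Friction and masses are not known exactly. Their poses are not given: they have to be found in the camera images.
- stage: Fixed tilting stage: grey base 235 x 230 x 18 mm; at its near edge a white gear housing 60 x 230 mm, 104 mm high, with crank wheel (right) and clamp lever (left) on top; the tilting plate behind it. Never moves. Origin on the bench under the middle of the housing; x from housing to plate (away from the robot, yaw up to 0.3 rad either way), y left along the housing, z up.
- crank: Black crank wheel, 80 mm wide, rim top 123 mm up, origin on its axis at its underside. 36:1 self-locking worm: a clockwise turn (from above) tilts the plate 10 degrees. Drag at the handle 2 N, 3 N more at 60 mm/s, about 1 N left at a pause. Once on the stop, the force rises gently, 0.2 to 0.25 N per mm; 1 N is 24 N at the stop. 2 to 3 N above the drag seats it; over 5 N strains the worm.
- crank_axis (a point): Point on the crank wheel's vertical axis, 151 mm above the bench, level with the middle of the handle. The handle runs round it on a circle of 30 mm radius.
- handle_mid (a point): Middle of the upright grey crank handle, 151 mm above the bench: a round grip 16 to 17 mm in diameter that spins freely on its own vertical pin and stands from 124 to 170 mm above the bench. It starts on the near (stage -x) side of the crank axis and can be pinched from above from any side.
- plate: Tilting aluminium plate 110 x 170 x 8 mm with a clear 90 mm dish fixed on it; starts level, turns about its own x (parallel to stage x, 88 mm above the bench). Its right (-y) half goes down onto a brass stop screw beneath it. The screw's height is not measured and is reset every time: the plate meets it after 16 to 24 degrees, 1.6 to 2.4 crank turns. The left edge rises 36 mm at most.
- clamp_knob (a point): Grip point of the upright round red knob on the end of the clamp lever, on its axis 150 mm above the bench: 16 mm in diameter, free from the lever bar at 123 mm up to 171 mm above the bench. It moves on a circle of 50 mm radius about the clamp axis and does not spin on the lever. It starts on the near side of the clamp axis.
- clamp_axis (a point): Point on the vertical axis of the clamp lever, 150 mm above the bench, level with the grip point of its knob.
- clamp (a joint): Angle of the red clamp lever, rad, growing clockwise seen from above: 0 to 0.25 at the start (open; at 0 it points to stage -x, towards the robot), 1.4 at its end stop (clamped, pointing to the left, stage +y). Even drag of about 2.4 N at the knob; stays where it is left.
- tube_rack: Bystander: orange tube rack, 64 x 156 x 52 mm, loose, origin at the centre of its underside. Leave alone.
- dye_bottle: Bystander: small orange bottle with black cap, 34 mm wide, 62 mm high, loose, origin at the centre of its underside. Leave alone.
- water_bottle: Bystander: white bottle, 48 mm wide, 105 mm high, loose, origin at the centre of its underside. Leave alone.
- marker: Bystander: red marker pen lying on the bench, 136 x 14 x 15 mm, loose, origin at the centre of its underside. Leave alone.

How it is judged:
By the outcome, as a careful person would: the job done as asked, in the order asked, and still so for the second after the job is handed in, with the robot touching nothing.
It also fails if it takes over 72 s, if anything falls off the work surface, if the arm or the gripper's body presses on something with over 40 N, if the wrist force passes 120 N, or if a joint passes its speed limit or range.

## Working session

There is one attempt and no reset: what is moved stays moved. The work goes in short steps, Python scripts to look and compute and a tool call to move; the robot and the scene stay as the last step left them, time stands still between calls to the robot, and variables do not carry over. Pictures are saved under pics/ and viewed, at most 10 in all, crops included, and the job is handed in when it is done.

Besides the shell and the picture viewer there is one more tool, called after "Emit:" in YAML: its name, and indented under it one key for each argument. arm_command: Moves the arm, as the interface text tells. Its arguments: {"type":"object","properties":{"rows":{"type":"array","items":{"type":"array"}},"grip_force":{"type":"number"}},"required":["rows"]}

```bash
mkdir -p pics
cat > h.py <<'E'
import numpy as np, cv2
from cell import readout, read_camera, ticket
def grab(n):
    c=read_camera(n); R=cv2.Rodrigues(np.array(c["rvec"],float))[0]; t=np.array(c["tvec"],float).ravel()
    z=c["range_z"]; v,u=np.indices(z.shape)
    P=np.stack([(u-c["cx"])/c["fx"]*z,(v-c["cy"])/c["fy"]*z,z],-1)
    W=(P-t)@R; W[z==0]=np.nan
    return c,W
E
python3 - <<'E'
from h import *
ims=[]
for n in("scene","top"):
    c,W=grab(n); np.savez(n+".npz",img=c["img"],W=W)
    cv2.imwrite(f"pics/{n}1.png",c["img"][...,::-1])
    print(n,c["fx"],c["rvec"],c["tvec"])
s=readout.observe();print({k:np.round(v,3) for k,v in s.items()})
E
```

```text
scene 468.8277927831547 [ 1.96381579 -0.82031352  0.46490719] [-0.3660031   0.24281655  1.21487521]
top 442.0957093021639 [ 2.10988955 -2.17138318  0.18166007] [-0.0744566   0.46739778  1.23635568]
{'time': np.float64(0.1), 'joint_positions': array([ 1.279,  0.265,  1.605, -0.   ,  1.274, -0.037]), 'joint_velocities': array([ 0.   , -0.002, -0.003, -0.001,  0.001,  0.001]), 'joint_efforts': array([ 0.0000e+00, -5.1670e+01, -3.6859e+01, -0.0000e+00,  6.0000e-03,
       -0.0000e+00]), 'ee_pos': array([0.17 , 0.653, 0.23 ]), 'tool_rot': array([-3.990e-01, -3.116e+00,  3.000e-03]), 'ft_force': array([-0.203,  0.132,  0.271]), 'moment': array([ 0.012,  0.011, -0.013]), 'finger_force': np.float64(0.0), 'grip_width': np.float64(0.085)}
```

View pics/scene1.png

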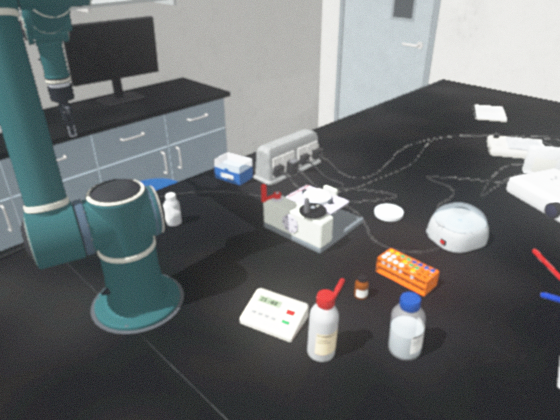

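View pics/top1.png

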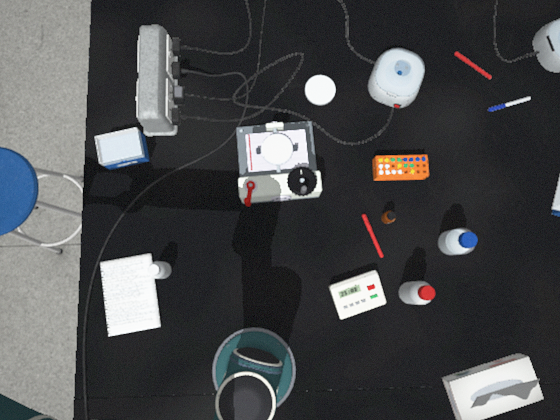

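The top view shows the stage at about (278,162), with the crank wheel at (302,180) and the red lever at (250,192). The other objects are well clear of it. Next I'll get positions from the depth data.

Run:
```python
from h import *
for n,(r0,r1,c0,c1) in {"top":(110,215,225,335),"scene":(170,250,250,370)}.items():
    d=np.load(n+".npz"); I=d["img"][r0:r1,c0:c1].astype(int); W=d["W"][r0:r1,c0:c1]
    red=(I[...,0]>110)&(I[...,1]<70)&(I[...,2]<70)
    z=W[...,2]
    sat=I.max(-1)-I.min(-1)
    dark=I.max(-1)<70
    for nm,m in {"red":red,"redtop":red&(z>.155),"redbar":red&(z<.13),"rim":dark&(abs(z-.12)<.008),"handle":(~red)&(z>.15)&(z<.18),"handletop":(~red)&(z>.163)&(z<.18),"housing":(I.min(-1)>130)&(abs(z-.104)<.006)}.items():
        p=W[m&np.isfinite(z)]
        if len(p): print(n,nm,len(p),p.mean(0).round(4),p.min(0).round(4),p.max(0).round(4))
        if nm=="housing" and len(p)>20: print(cv2.minAreaRect((p[:,:2]*1000).astype(np.float32)))
        if nm=="rim" and len(p)>20: print(cv2.minEnclosingCircle((p[:,:2]*1000).astype(np.float32)))
I=np.load("top.npz")["img"][110:215,225:335]
J=np.load("scene.npz")["img"][175:255,255:365]
cv2.imwrite("pics/crop1.png",np.hstack([cv2.resize(a[...,::-1],(390,400),interpolation=2) for a in(I,J)]))
```

```text
top red 111 [ 0.4802 -0.0045  0.1379] [ 0.4472 -0.0182  0.1026] [0.5199 0.0084 0.174 ]
top redtop 32 [ 0.4541 -0.001   0.1688] [ 0.4472 -0.0083  0.1558] [0.4623 0.0065 0.174 ]
top redbar 73 [ 0.4936 -0.006   0.1239] [ 0.4666 -0.0182  0.1026] [0.5199 0.0084 0.1295]
top rim 523 [ 0.5151 -0.1469  0.1226] [ 0.4538 -0.1869  0.1151] [ 0.5527 -0.0088  0.1277]
((489.7535400390625, -96.47041320800781), 94.75244903564453)
top handle 39 [ 0.481  -0.1458  0.1665] [ 0.4546 -0.1577  0.1522] [ 0.4896 -0.0088  0.1734]
top handletop 30 [ 0.4817 -0.1454  0.1696] [ 0.4546 -0.1577  0.1643] [ 0.4896 -0.0088  0.1734]
top housing 1895 [ 0.5577 -0.0729  0.1047] [ 0.4744 -0.2022  0.0981] [0.6908 0.0272 0.11  ]
((584.119873046875, -83.31169128417969), (214.08837890625, 228.336669921875), 3.8929507732391357)
scene red 127 [0.4882 0.0267 0.1184] [ 0.443  -0.018  -0.0008] [0.6727 0.2503 0.1717]
scene redtop 27 [ 0.4514 -0.0034  0.1645] [ 0.4456 -0.0099  0.1554] [0.4599 0.0088 0.1717]
scene redbar 64 [0.5246 0.0564 0.0854] [ 0.4454 -0.018  -0.0008] [0.6727 0.2503 0.1291]
scene rim 2 [ 0.4977 -0.1413  0.1238] [ 0.4848 -0.1572  0.1232] [ 0.5106 -0.1254  0.1244]
scene handle 54 [ 0.4764 -0.1353  0.1621] [ 0.4544 -0.1592  0.15  ] [0.4893 0.0026 0.1737]
scene handletop 25 [ 0.4753 -0.1215  0.1687] [ 0.4544 -0.1584  0.1635] [0.4893 0.0026 0.1737]
scene housing 898 [ 0.5494 -0.0886  0.1046] [ 0.4707 -0.2053  0.098 ] [0.685  0.0138 0.1099]
((580.2113037109375, -88.24225616455078), (208.6320037841797, 220.3294219970703), 4.451871871948242)
```

View pics/crop1.png

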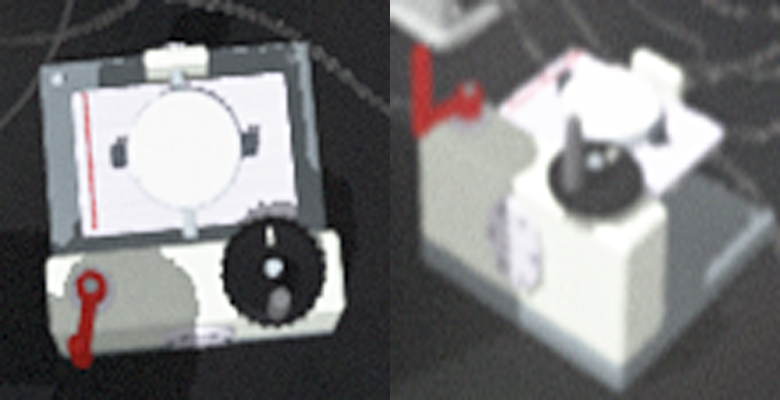

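The crop shows the handle on the near side of the wheel and the lever pointing toward the robot, slightly left. Next I'll isolate each cluster.

Run:
```python
from h import *
from scipy.optimize import least_squares
for n in("top","scene"):
    d=np.load(n+".npz"); I=d["img"].astype(int); W=d["W"]; x,y,z=np.moveaxis(W,-1,0)
    reg=(x>.43)&(x<.57)&(y>-.21)&(y<-.08)
    h=W[reg&(z>.145)&(z<.18)]; t=h[h[:,2]>.165]
    print(n,"handle",len(h),np.median(h,0).round(4),h.min(0).round(4),h.max(0).round(4),"top",t.mean(0).round(4))
    r=W[reg&(z>.113)&(z<.132)&(I.max(-1)<110)]
    print("wheel",len(r),r.mean(0).round(4),cv2.minEnclosingCircle((r[:,:2]*1000).astype(np.float32)))
    ho=W[(x>.44)&(x<.56)&(y<.05)&(y>-.22)&(abs(z-.104)<.005)]
    print("housing",len(ho),cv2.minAreaRect((ho[:,:2]*1000).astype(np.float32)))
    red=(I[...,0]>100)&(I[...,1]<80)&(I[...,2]<80)&(x>.43)&(x<.54)&(y>-.05)&(y<.05)
    k=W[red&(z>.135)]; b=W[red&(z>.11)&(z<.132)]
    print("knob",len(k),np.median(k,0).round(4),k.min(0).round(4),k.max(0).round(4))
    f=b[b[:,0]>.505]; print("pivot pts",b[b[:,0]>b[:,0].max()-.022].mean(0).round(4),b.max(0).round(4))
```

```text
top handle 39 [ 0.4815 -0.1496  0.1686] [ 0.4753 -0.1577  0.1458] [ 0.4896 -0.1423  0.1734] top [ 0.4826 -0.1503  0.17  ]
wheel 576 [ 0.5147 -0.1474  0.1227] ((514.7646484375, -148.13487243652344), 40.8104133605957)
housing 996 ((508.2049560546875, -88.8580551147461), (61.8643684387207, 228.40841674804688), 3.064563751220703)
knob 40 [ 0.4534 -0.0015  0.1691] [ 0.4472 -0.0088  0.1367] [0.4623 0.0065 0.174 ]
pivot pts [ 0.5041 -0.0085  0.1256] [0.5165 0.0041 0.1307]
scene handle 54 [ 0.4777 -0.1526  0.1603] [ 0.4734 -0.1592  0.1457] [ 0.4893 -0.142   0.1737] top [ 0.4797 -0.152   0.1688]
wheel 215 [ 0.5016 -0.1599  0.1221] ((507.74066162109375, -151.13075256347656), 38.60770797729492)
housing 476 ((507.09765625, -96.14452362060547), (61.5167350769043, 216.3153533935547), 3.8704822063446045)
knob 58 [ 0.4512 -0.0043  0.1555] [ 0.443  -0.0099  0.1363] [0.4599 0.0088 0.1721]
pivot pts [ 0.4999 -0.0122  0.123 ] [0.5119 0.007  0.1313]
```

Emit:
arm_command:
  rows:
    - [[0.029, -0.044, 0], 0, 60]
    - [[0.029, -0.044, 0], 0, 60]
    - [[0.029, -0.044, 0], 0, 60]
    - [[0.029, -0.044, 0], 0, 60]
    - [[0.029, -0.044, 0], 0, 60]
  grip_force: 40

```text
time: 0.72
ee_pos: [0.3156, 0.4315, 0.2308]
tool_rot: [-0.399, -3.116, 0.001]
ft_force: [0.7, 0.2, -0.3]
grip_width: 0.0516
finger_force: 0.0
```

Emit:
arm_command:
  rows:
    - [[0.029, -0.044, 0], 0, 60]
    - [[0.029, -0.044, 0], 0, 60]
    - [[0.027, -0.045, 0], 0, 60]
    - [[0.01, -0.056, 0], 0, 60]
    - [[0.01, -0.056, 0], 0, 60]

```text
time: 1.35
ee_pos: [0.4201, 0.1864, 0.2309]
tool_rot: [-0.399, -3.116, 0.001]
ft_force: [1.9, 0.4, 0.8]
grip_width: 0.0513
finger_force: 0.0
```

Emit:
arm_command:
  rows:
    - [[0.01, -0.056, 0], 0, 60]
    - [[0.01, -0.056, 0], 0, 60]
    - [[0.01, -0.056, 0], 0, 60]
    - [[0.01, -0.056, 0], 0, 60]
    - [[0.011, -0.056, 0], 0, 60]

```text
time: 1.98
ee_pos: [0.4709, -0.0936, 0.2311]
tool_rot: [0.4, 3.116, 0.0]
ft_force: [1.5, 0.0, 0.1]
grip_width: 0.051
finger_force: 0.0
```

Emit:
arm_command:
  rows:
    - [[0.011, -0.056, 0], 0, 60]
    - [[0, 0, 0], 0, 60]
    - [[0, 0, 0], 0, 60]

```text
time: 2.35
ee_pos: [0.4816, -0.1475, 0.2307]
tool_rot: [-0.401, -3.114, -0.001]
ft_force: [-0.3, -0.6, 0.3]
grip_width: 0.0512
finger_force: 0.0
```

Emit:
arm_command:
  rows:
    - [[0, -0.003, -0.04], 0, 60]
    - [[0, 0, -0.04], 0, 60]
    - [[0, 0, -0.016], 0, 60]
    - [[0, 0, 0], 0, 60]

```text
time: 2.85
ee_pos: [0.4812, -0.1494, 0.1343]
tool_rot: [-0.396, -3.114, -0.001]
ft_force: [0.5, 0.7, 0.4]
grip_width: 0.0513
finger_force: 0.0
```

Emit:
arm_command:
  rows:
    - [[0, 0, 0], 0, 0]
    - [[0, 0, 0], 0, 0]
    - [[0, 0, 0], 0, 0]
    - [[0, 0, 0], 0, 0]
    - [[0, 0, 0], 0, 0]

```text
time: 3.48
ee_pos: [0.4838, -0.1511, 0.1373]
tool_rot: [0.399, 3.112, -0.0]
ft_force: [1.5, 2.0, 7.0]
grip_width: 0.0159
finger_force: 39.5
```

Run:
```python
from h import *
c,_=grab("top"); d,_=grab("scene")
cv2.imwrite("pics/g1.png",np.hstack([cv2.resize(a[...,::-1],(390,400),interpolation=2) for a in(c["img"][110:215,225:335],d["img"][145:245,260:360])]))
print(readout.observe())
```

```text
{'time': 3.575, 'joint_positions': array([-3.52338471e-01,  2.34246630e-02,  2.05935431e+00,  9.02257728e-04,
        1.05488339e+00, -1.66841842e+00]), 'joint_velocities': array([ 0.00023426, -0.00035806, -0.0001388 ,  0.00039647, -0.00060917,
       -0.00049689]), 'joint_efforts': array([-1.14451524e+00, -3.16612387e+01, -3.04207993e+01, -6.91674482e-01,
       -3.42849840e-02, -2.72350975e-03]), 'ee_pos': array([ 0.48385787, -0.15108475,  0.13735671]), 'tool_rot': array([ 3.99208138e-01,  3.11208605e+00, -1.73981073e-04]), 'ft_force': array([0.27997528, 2.71825599, 5.67488449]), 'moment': array([ 0.3752812 , -0.16233767, -0.03628072]), 'finger_force': 39.45409437925264, 'grip_width': 0.015423610277431483}
```

View pics/g1.png

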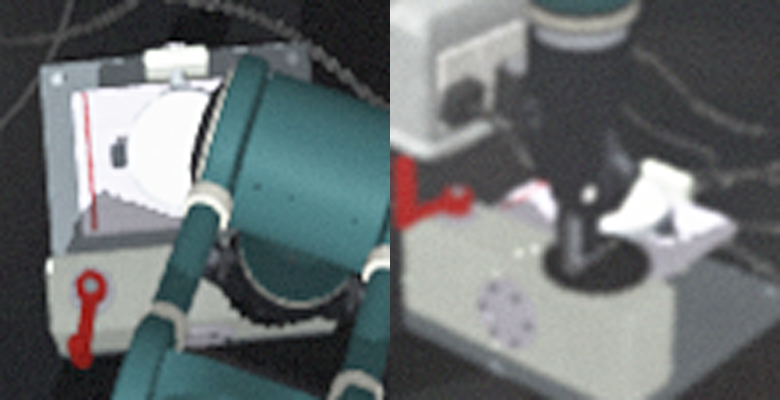

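Grip is good: width is 15.6 mm and the side force is small. I'll tabulate the circle steps next.

Run:
```python
import numpy as np
for st in(15,7.5):
    ph=np.radians(184-np.arange(0,360+st,st)); p=np.round(30*np.c_[np.cos(ph),np.sin(ph)],1)
    d=np.diff(p,axis=0)
    print(st); print('\n'.join(f"{i*st}: {a:.1f},{b:.1f}" for i,(a,b) in enumerate(d)))
```

```text
15
0: 0.5,7.8
15: 2.4,7.5
30: 4.4,6.5
45: 5.8,5.2
60: 7.0,3.5
75: 7.7,1.5
90: 7.8,-0.5
105: 7.5,-2.4
120: 6.5,-4.4
135: 5.2,-5.8
150: 3.5,-7.0
165: 1.5,-7.7
180: -0.5,-7.8
195: -2.4,-7.5
210: -4.4,-6.5
225: -5.8,-5.2
240: -7.0,-3.5
255: -7.7,-1.5
270: -7.8,0.5
285: -7.5,2.4
300: -6.5,4.4
315: -5.2,5.8
330: -3.5,7.0
345: -1.5,7.7
7.5
0.0: 0.0,3.9
7.5: 0.5,3.9
15.0: 1.0,3.8
22.5: 1.4,3.7
30.0: 2.0,3.4
37.5: 2.4,3.1
45.0: 2.7,2.8
52.5: 3.1,2.4
60.0: 3.4,1.9
67.5: 3.6,1.6
75.0: 3.8,1.0
82.5: 3.9,0.5
90.0: 3.9,0.0
97.5: 3.9,-0.5
105.0: 3.8,-1.0
112.5: 3.7,-1.4
120.0: 3.4,-2.0
127.5: 3.1,-2.4
135.0: 2.8,-2.7
142.5: 2.4,-3.1
150.0: 1.9,-3.4
157.5: 1.6,-3.6
165.0: 1.0,-3.8
172.5: 0.5,-3.9
180.0: 0.0,-3.9
187.5: -0.5,-3.9
195.0: -1.0,-3.8
202.5: -1.4,-3.7
210.0: -2.0,-3.4
217.5: -2.4,-3.1
225.0: -2.7,-2.8
232.5: -3.1,-2.4
240.0: -3.4,-1.9
247.5: -3.6,-1.6
255.0: -3.8,-1.0
262.5: -3.9,-0.5
270.0: -3.9,0.0
277.5: -3.9,0.5
285.0: -3.8,1.0
292.5: -3.7,1.4
300.0: -3.4,2.0
307.5: -3.1,2.4
315.0: -2.8,2.7
322.5: -2.4,3.1
330.0: -1.9,3.4
337.5: -1.6,3.6
345.0: -1.0,3.8
352.5: -0.5,3.9
```

Emit:
arm_command:
  rows:
    - [[0.0005, 0.0078, 0.002], 0, 0]
    - [[0.0024, 0.0075, 0], 0, 0]
    - [[0.0044, 0.0065, 0], 0, 0]
    - [[0.0058, 0.0052, 0], 0, 0]
    - [[0.007, 0.0035, 0], 0, 0]

```text
time: 4.2
ee_pos: [0.5014, -0.12, 0.1374]
tool_rot: [-0.399, -3.114, 0.0]
ft_force: [-4.5, -1.8, 4.1]
grip_width: 0.0153
finger_force: 40.7
```

Emit:
arm_command:
  rows:
    - [[0.0077, 0.0015, 0.001], 0, 0]
    - [[0.0078, -0.0005, 0], 0, 0]
    - [[0.0075, -0.0024, 0], 0, 0]
    - [[0.0065, -0.0044, 0], 0, 0]
    - [[0.0052, -0.0058, 0], 0, 0]

```text
time: 4.82
ee_pos: [0.5375, -0.1294, 0.1375]
tool_rot: [-0.4, -3.115, -0.007]
ft_force: [-1.5, 6.5, -1.4]
grip_width: 0.0155
finger_force: 40.3
```

Emit:
arm_command:
  rows:
    - [[0.0035, -0.007, 0], 0, 0]
    - [[0.0015, -0.0077, 0], 0, 0]
    - [[-0.0005, -0.0078, 0], 0, 0]
    - [[-0.0024, -0.0075, 0], 0, 0]
    - [[-0.0044, -0.0065, 0], 0, 0]

```text
time: 5.45
ee_pos: [0.5365, -0.167, 0.1376]
tool_rot: [0.4, 3.113, 0.005]
ft_force: [3.3, 3.7, -3.6]
grip_width: 0.0151
finger_force: 40.0
```

Emit:
arm_command:
  rows:
    - [[-0.0058, -0.0052, -0.001], 0, 0]
    - [[-0.007, -0.0035, 0], 0, 0]
    - [[-0.0077, -0.0015, 0], 0, 0]
    - [[-0.0078, 0.0005, 0], 0, 0]
    - [[-0.0075, 0.0024, 0], 0, 0]

```text
time: 6.08
ee_pos: [0.5012, -0.175, 0.1375]
tool_rot: [0.4, 3.111, 0.003]
ft_force: [7.0, 3.8, -3.1]
grip_width: 0.0152
finger_force: 40.0
```

Emit:
arm_command:
  rows:
    - [[-0.0065, 0.0044, 0], 0, 0]
    - [[-0.0052, 0.0058, 0], 0, 0]
    - [[-0.0035, 0.007, 0], 0, 0]
    - [[-0.0015, 0.0077, 0], 0, 0]

```text
time: 6.58
ee_pos: [0.4839, -0.1518, 0.1376]
tool_rot: [0.398, 3.112, -0.003]
ft_force: [4.2, -4.6, -3.8]
grip_width: 0.0154
finger_force: 39.9
```

Emit:
arm_command:
  rows:
    - [[0.0005, 0.0078, 0], 0, 0]
    - [[0.0024, 0.0075, 0], 0, 0]
    - [[0.0044, 0.0065, 0], 0, 0]
    - [[0.0058, 0.0052, 0], 0, 0]
    - [[0.007, 0.0035, 0], 0, 0]

```text
time: 7.2
ee_pos: [0.5019, -0.1198, 0.1374]
tool_rot: [-0.399, -3.115, -0.001]
ft_force: [-3.2, -2.3, 4.4]
grip_width: 0.0153
finger_force: 40.8
```

Emit:
arm_command:
  rows:
    - [[0.0077, 0.0015, 0], 0, 0]
    - [[0.0078, -0.0005, 0], 0, 0]
    - [[0.0075, -0.0024, 0], 0, 0]
    - [[0.0065, -0.0044, 0], 0, 0]
    - [[0.0052, -0.0058, 0], 0, 0]

```text
time: 7.82
ee_pos: [0.5378, -0.1296, 0.1374]
tool_rot: [-0.4, -3.116, -0.007]
ft_force: [-2.0, 3.4, 3.7]
grip_width: 0.0153
finger_force: 40.8
```

```bash
cat > fit.py <<'E'
import sys
from h import *
from scipy.optimize import least_squares
P=np.array([[.4838,-.1511],[.5014,-.12],[.5375,-.1294],[.5365,-.167]])
r=least_squares(lambda q:np.hypot(*(P-q).T)-.03,[.513,-.149]); print(r.x.round(4),(r.fun*1000).round(1))
C=r.x
def rep(p,f):
    a=np.arctan2(p[1]-C[1],p[0]-C[0]); t=np.array([np.sin(a),-np.cos(a)])
    print("turned",round((184-np.degrees(a))%360,1),"r",round(np.hypot(p[0]-C[0],p[1]-C[1])*1000,1),"drag",round(-(t@f),2),"rad",round(f[0]*np.cos(a)+f[1]*np.sin(a),2))
if __name__=="__main__":
    s=readout.observe(); rep(s["ee_pos"],s["ft_force"][:2]); print(s["time"],s["ee_pos"],s["ft_force"])
E
python3 fit.py
```

```text
[ 0.5136 -0.1475] [ 0.   0.1 -0.   0.1]
turned 147.4 r 30.1 drag 3.9 rad 0.43
7.825 [ 0.53777409 -0.12955609  0.13742491] [-1.97329797  3.38972913  3.74659046]
```

Emit:
arm_command:
  rows:
    - [[0.0035, -0.007, 0], 0, 0]
    - [[0.0015, -0.0077, 0], 0, 0]
    - [[0.0, -0.0039, 0], 0, 0]
    - [[-0.0005, -0.0039, 0], 0, 0]
    - [[-0.001, -0.0038, 0], 0, 0]

```text
time: 8.45
ee_pos: [0.5416, -0.1582, 0.1376]
tool_rot: [0.399, 3.114, 0.0]
ft_force: [4.1, 2.3, -0.3]
grip_width: 0.0148
finger_force: 40.3
```

```bash
python3 fit.py
```

```text
[ 0.5136 -0.1475] [ 0.   0.1 -0.   0.1]
turned 205.0 r 30.0 drag 3.6 rad 3.04
8.45 [ 0.54162235 -0.15823895  0.13755845] [ 4.12722041  2.27806316 -0.26635947]
```

Emit:
arm_command:
  rows:
    - [[-0.0009, -0.0037, 0], 0, 0]
    - [[-0.0015, -0.0034, 0], 0, 0]
    - [[-0.0024, -0.0031, 0], 0, 0]
    - [[-0.0027, -0.0028, 0], 0, 0]

```text
time: 8.95
ee_pos: [0.5324, -0.1711, 0.1374]
tool_rot: [-0.399, -3.115, -0.001]
ft_force: [0.5, 5.8, 4.5]
grip_width: 0.0151
finger_force: 40.8
```

```bash
python3 fit.py
```

```text
[ 0.5136 -0.1475] [ 0.   0.1 -0.   0.1]
turned 235.4 r 30.2 drag 4.01 rad -4.2
8.95 [ 0.53240615 -0.17107041  0.1373901 ] [0.51986246 5.78610413 4.48690633]
```

Emit:
arm_command:
  rows:
    - [[-0.0031, -0.0019, 0], 0, 0]
    - [[-0.0034, -0.0014, 0], 0, 0]
    - [[-0.0036, -0.0011, 0], 0, 0]
    - [[-0.0038, -0.001, 0], 0, 0]

```text
time: 9.45
ee_pos: [0.5192, -0.177, 0.1375]
tool_rot: [0.399, 3.115, -0.001]
ft_force: [2.9, 2.4, 2.9]
grip_width: 0.0153
finger_force: 40.6
```

```bash
python3 fit.py
```

```text
[ 0.5136 -0.1475] [ 0.   0.1 -0.   0.1]
turned 263.2 r 30.1 drag 3.26 rad -1.83
9.45 [ 0.51923244 -0.17703764  0.13745847] [2.85942128 2.40916718 2.92434702]
```

Turned 623° with no rise in drag, so I'll continue.

Emit:
arm_command:
  rows:
    - [[-0.0039, -0.0003, 0], 0, 0]
    - [[-0.0039, 0.0003, 0], 0, 0]
    - [[-0.0039, 0.0005, 0], 0, 0]
    - [[-0.0038, 0.001, 0], 0, 0]

```text
time: 9.95
ee_pos: [0.5034, -0.1756, 0.1375]
tool_rot: [0.399, 3.116, -0.002]
ft_force: [3.5, -1.2, 2.8]
grip_width: 0.0153
finger_force: 40.6
```

```bash
python3 fit.py
```

```text
[ 0.5136 -0.1475] [ 0.   0.1 -0.   0.1]
turned 293.9 r 29.9 drag 3.71 rad -0.03
9.95 [ 0.50339587 -0.17561747  0.13745443] [ 3.49616787 -1.24139585  2.80542224]
```

Emit:
arm_command:
  rows:
    - [[-0.0037, 0.0014, 0], 0, 0]
    - [[-0.0034, 0.002, 0], 0, 0]
    - [[-0.0031, 0.0024, 0], 0, 0]
    - [[-0.0028, 0.0027, 0], 0, 0]

```text
time: 10.45
ee_pos: [0.4905, -0.1666, 0.1374]
tool_rot: [0.399, 3.116, -0.001]
ft_force: [3.2, -2.9, 1.8]
grip_width: 0.0149
finger_force: 40.6
```

```bash
python3 fit.py
```

```text
[ 0.5136 -0.1475] [ 0.   0.1 -0.   0.1]
turned 324.3 r 30.0 drag 4.25 rad -0.66
10.45 [ 0.49054358 -0.16662839  0.13740829] [ 3.22142225 -2.85481832  1.80237589]
```

Emit:
arm_command:
  rows:
    - [[-0.0024, 0.0031, 0], 0, 0]
    - [[-0.0019, 0.0034, 0], 0, 0]
    - [[-0.0016, 0.0036, 0], 0, 0]

```text
time: 10.82
ee_pos: [0.4851, -0.1569, 0.1375]
tool_rot: [0.399, 3.115, -0.002]
ft_force: [5.5, -4.1, 1.0]
grip_width: 0.0151
finger_force: 40.5
```

```bash
python3 fit.py
```

```text
[ 0.5136 -0.1475] [ 0.   0.1 -0.   0.1]
turned 345.7 r 30.0 drag 5.64 rad -3.88
10.825 [ 0.48507844 -0.15689887  0.13746092] [ 5.45384977 -4.14332585  1.01190959]
```

Emit:
arm_command:
  rows:
    - [[0.001, 0, 0], 0, 0]
    - [[0, 0, 0], 0, 0]
    - [[0, 0, 0], 0, 0]

```text
time: 11.2
ee_pos: [0.485, -0.1564, 0.1374]
tool_rot: [-0.399, -3.115, 0.0]
ft_force: [0.2, -2.5, 5.8]
grip_width: 0.0157
finger_force: 40.9
```

```bash
python3 fit.py
python3 - <<'E'
from fit import *
for i in range(4):
    read_camera("top"); s=readout.observe(); rep(s["ee_pos"],s["ft_force"][:2])
E
```

```text
[ 0.5136 -0.1475] [ 0.   0.1 -0.   0.1]
turned 346.6 r 29.9 drag 2.49 rad 0.55
11.2 [ 0.48501382 -0.15642734  0.13737421] [ 0.2157403  -2.54197387  5.78195392]
[ 0.5136 -0.1475] [ 0.   0.1 -0.   0.1]
turned 346.7 r 29.9 drag 1.7 rad 0.46
turned 346.6 r 29.9 drag 3.49 rad 0.42
turned 346.6 r 29.9 drag 2.97 rad 0.04
turned 346.6 r 29.9 drag 3.6 rad -0.89
```

Emit:
arm_command:
  rows:
    - [[-0.0005, 0.0015, 0], 0, 0]
    - [[-0.0004, 0.0015, 0], 0, 0]
    - [[0, 0, 0], 0, 0]
    - [[0, 0, 0], 0, 0]

```text
time: 11.9
ee_pos: [0.4844, -0.154, 0.1374]
tool_rot: [-0.399, -3.116, 0.002]
ft_force: [1.5, -4.8, 4.7]
grip_width: 0.0156
finger_force: 40.8
```

Run:
```python
from fit import *
for i in range(10):
    read_camera("top"); s=readout.observe(); rep(s["ee_pos"],s["ft_force"][:2])
```

```text
[ 0.5136 -0.1475] [ 0.   0.1 -0.   0.1]
turned 351.5 r 30.0 drag 5.21 rad -0.65
turned 351.5 r 29.9 drag 5.14 rad -0.34
turned 351.4 r 29.9 drag 4.56 rad -0.55
turned 351.5 r 29.9 drag 5.84 rad 0.54
turned 351.4 r 29.9 drag 4.8 rad 0.28
turned 351.4 r 29.9 drag 5.12 rad 1.23
turned 351.4 r 29.9 drag 5.0 rad -0.55
turned 351.4 r 30.0 drag 5.03 rad 0.33
turned 351.4 r 29.9 drag 4.64 rad 0.38
turned 351.4 r 29.9 drag 5.23 rad -0.19
```

The load at the pause is about 5 N. Taking off the 2 N drag leaves about 3 N, and the moving estimate was about 2.7 N. The plate is seated, so I'll release.

Emit:
arm_command:
  rows:
    - [[0, 0, 0], 0, 60]
    - [[0, 0, 0], 0, 60]
    - [[0, 0, 0], 0, 60]
    - [[0, 0, 0], 0, 60]

```text
time: 12.9
ee_pos: [0.4843, -0.1532, 0.1368]
tool_rot: [-0.399, -3.115, -0.001]
ft_force: [0.5, 0.2, -0.3]
grip_width: 0.0514
finger_force: 0.0
```

Emit:
arm_command:
  rows:
    - [[0, 0, 0.03], 0, 60]
    - [[0, 0, 0.04], 0, 60]
    - [[0, 0, 0.025], 0, 60]
    - [[-0.016, 0.05, 0], 0, 60]
    - [[-0.016, 0.05, 0], 0, 60]

```text
time: 13.52
ee_pos: [0.4526, -0.0528, 0.2329]
tool_rot: [0.402, 3.115, 0.001]
ft_force: [-0.3, 0.6, 0.1]
grip_width: 0.0512
finger_force: 0.0
```

Emit:
arm_command:
  rows:
    - [[0, 0.05, 0], 0, 60]
    - [[0, 0, 0], 0, 60]
    - [[0, 0, 0], 0, 60]

```text
time: 13.9
ee_pos: [0.4527, -0.0036, 0.2323]
tool_rot: [0.397, 3.116, -0.001]
ft_force: [-0.3, -0.3, 0.1]
grip_width: 0.0513
finger_force: 0.0
```

Run:
```python
from h import *
s=readout.observe(); print(s["ee_pos"],s["ft_force"],s["tool_rot"])
c,W=grab("top"); d,V=grab("scene")
for n,cc,w in(("top",c,W),("scene",d,V)):
    I=cc["img"].astype(int); x,y,z=np.moveaxis(w,-1,0)
    h=w[(x>.43)&(x<.57)&(y>-.21)&(y<-.08)&(z>.145)&(z<.18)]
    red=(I[...,0]>100)&(I[...,1]<80)&(I[...,2]<80)&(x>.43)&(x<.54)&(y>-.05)&(y<.06)
    k=w[red&(z>.135)]
    print(n,len(h),np.median(h,0).round(4) if len(h) else 0,len(k),np.median(k,0).round(4) if len(k) else 0)
cv2.imwrite("pics/g2.png",np.hstack([cv2.resize(a[...,::-1],(390,400),interpolation=2) for a in(c["img"][110:215,225:335],d["img"][145:245,260:360])]))
```

```text
[ 0.45273899 -0.00363217  0.23230639] [-0.31208369 -0.28312142  0.1352737 ] [ 3.97400820e-01  3.11627776e+00 -9.06504353e-04]
top 36 [ 0.4838 -0.1609  0.1687] 14 [ 0.4493 -0.0022  0.1588]
scene 52 [ 0.4818 -0.1644  0.1588] 59 [ 0.4511 -0.0042  0.1554]
```

View pics/g2.png

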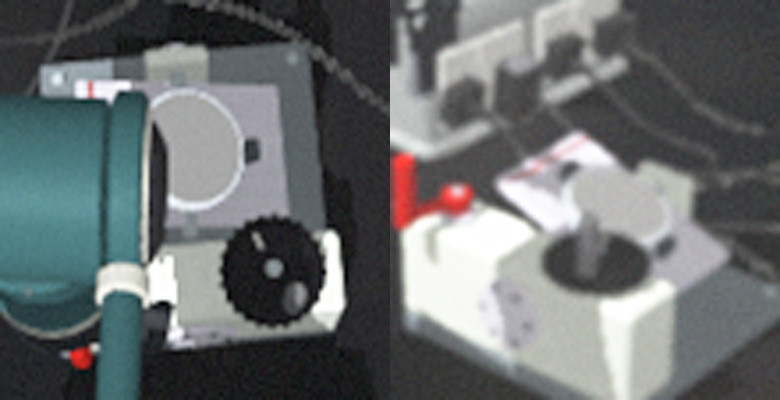

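The handle relaxed back a few mm on release, and the plate is visibly tilted onto the stop. The gripper is above the red knob at (.452,-.003), so I'll grip it.

Emit:
arm_command:
  rows:
    - [[0, 0.001, -0.04], 0, 60]
    - [[0, 0, -0.04], 0, 60]
    - [[0, 0, -0.016], 0, 60]
    - [[0, 0, 0], 0, 60]

```text
time: 14.5
ee_pos: [0.452, -0.0032, 0.1353]
tool_rot: [-0.401, -3.113, 0.0]
ft_force: [0.4, 0.1, 0.4]
grip_width: 0.051
finger_force: 0.0
```

Emit:
arm_command:
  rows:
    - [[0, 0, 0], 0, 0]
    - [[0, 0, 0], 0, 0]
    - [[0, 0, 0], 0, 0]
    - [[0, 0, 0], 0, 0]
    - [[0, 0, 0], 0, 0]

```text
time: 15.12
ee_pos: [0.4543, -0.0023, 0.1382]
tool_rot: [0.398, 3.113, 0.001]
ft_force: [-1.4, 1.7, 6.1]
grip_width: 0.0149
finger_force: 39.3
```

Run:
```python
import numpy as np
ph=np.radians(172.5-np.arange(0,91,10)); print(np.diff(np.round(50*np.c_[np.cos(ph),np.sin(ph)],1),axis=0))
```

```text
[[ 1.9  8.5]
 [ 3.3  8.1]
 [ 4.7  7.3]
 [ 5.9  6.5]
 [ 6.9  5.3]
 [ 7.8  4. ]
 [ 8.3  2.6]
 [ 8.6  1.2]
 [ 8.7 -0.4]]
```

Emit:
arm_command:
  rows:
    - [[0.0019, 0.0085, 0.002], -0.1745, 0]
    - [[0.0033, 0.0081, 0], -0.1745, 0]
    - [[0.0047, 0.0073, 0], -0.1745, 0]
    - [[0, 0, 0], 0, 0]

```text
time: 15.62
ee_pos: [0.4634, 0.0217, 0.1384]
tool_rot: [1.187, 2.907, 0.001]
ft_force: [2.8, 0.8, -3.0]
grip_width: 0.0145
finger_force: 40.1
```

Emit:
arm_command:
  rows:
    - [[0.0059, 0.0065, 0], -0.1745, 0]
    - [[0.0069, 0.0053, 0], -0.1745, 0]
    - [[0.0078, 0.004, 0], -0.1745, 0]
    - [[0, 0, 0], 0, 0]

```text
time: 16.12
ee_pos: [0.4833, 0.0379, 0.1384]
tool_rot: [-1.897, -2.503, -0.002]
ft_force: [1.4, 4.3, 0.7]
grip_width: 0.0146
finger_force: 40.4
```

Emit:
arm_command:
  rows:
    - [[0.0083, 0.0018, 0], -0.1745, 0]
    - [[0.0043, 0.0005, 0], -0.07, 0]
    - [[0, 0, 0], 0, 0]

```text
time: 16.5
ee_pos: [0.4927, 0.0408, 0.1383]
tool_rot: [-2.183, -2.249, 0.005]
ft_force: [-8.7, 8.0, 8.0]
grip_width: 0.0147
finger_force: 41.6
```

```bash
python3 -c "
from h import *
s=readout.observe();print(s['ee_pos'],s['ft_force'],s['moment'],s['tool_rot'])"
```

```text
[0.49266123 0.04083348 0.13827315] [-8.68481663  8.0069839   8.02012782] [1.06469722 1.21482403 0.14842485] [-2.18332543 -2.24949515  0.00450463]
```

Emit:
arm_command:
  rows:
    - [[0.002, 0.003, 0], 0, 0]
    - [[0.0, 0, 0], 0, 0]

```text
time: 16.75
ee_pos: [0.4929, 0.0411, 0.1381]
tool_rot: [-2.182, -2.252, 0.015]
ft_force: [-13.9, -3.0, 12.1]
grip_width: 0.0146
finger_force: 42.2
```

The lever is on its end stop: a further 2 mm of command moved it only 0.2 mm. I'll ease off and release.

Emit:
arm_command:
  rows:
    - [[-0.004, 0, -0.002], 0, 0]
    - [[0, 0, 0], 0, 60]
    - [[0, 0, 0], 0, 60]
    - [[0, 0, 0], 0, 60]
    - [[0, 0, 0], 0, 60]

```text
time: 17.38
ee_pos: [0.4937, 0.0424, 0.136]
tool_rot: [-2.193, -2.249, 0.001]
ft_force: [0.6, 0.2, -0.1]
grip_width: 0.0517
finger_force: 0.0
```

Emit:
arm_command:
  rows:
    - [[0, 0, 0.03], 0, 60]
    - [[0, 0, 0.04], 0, 60]
    - [[0, 0, 0.04], 0, 60]
    - [[-0.02, 0.055, 0], 0, 60]
    - [[-0.02, 0.055, 0], 0, 60]

```text
time: 18.0
ee_pos: [0.4542, 0.1533, 0.2472]
tool_rot: [2.196, 2.246, 0.003]
ft_force: [-0.1, 0.6, -0.2]
grip_width: 0.051
finger_force: 0.0
```

Emit:
arm_command:
  rows:
    - [[-0.02, 0.055, 0], 0, 60]
    - [[-0.02, 0.055, 0], 0, 60]
    - [[0, 0.055, 0], 0, 60]
    - [[0, 0, 0], 0, 60]
    - [[0, 0, 0], 0, 60]

```text
time: 18.62
ee_pos: [0.4136, 0.3173, 0.2458]
tool_rot: [2.192, 2.25, -0.002]
ft_force: [-0.3, 0.0, -0.2]
grip_width: 0.0509
finger_force: 0.0
```

Run:
```python
from h import *
c,W=grab("top"); d,V=grab("scene")
for n,cc,w in(("top",c,W),("scene",d,V)):
    I=cc["img"].astype(int); x,y,z=np.moveaxis(w,-1,0)
    h=w[(x>.43)&(x<.57)&(y>-.21)&(y<-.08)&(z>.145)&(z<.18)]
    red=(I[...,0]>100)&(I[...,1]<80)&(I[...,2]<80)&(x>.43)&(x<.54)&(y>-.05)&(y<.07)
    k=w[red&(z>.14)]; p=w[(x>.56)&(x<.64)&(y>-.18)&(y<-.01)&(z>.04)&(z<.15)&(I.min(-1)>100)]
    A=np.c_[p[:,:2],np.ones(len(p))]; q=np.linalg.lstsq(A,p[:,2],rcond=None)[0]
    print(n,len(h),np.median(h,0).round(4) if len(h) else 0,len(k),np.median(k,0).round(4) if len(k) else 0,"tilt",np.degrees(np.arctan(np.hypot(*q[:2]))).round(1))
cv2.imwrite("pics/g3.png",np.hstack([cv2.resize(a[...,::-1],(390,400),interpolation=2) for a in(c["img"][110:215,225:335],d["img"][145:245,260:360])]))
```

```text
top 36 [ 0.4843 -0.1607  0.1692] 41 [0.491  0.0391 0.1696] tilt 19.2
scene 55 [ 0.4814 -0.1647  0.1593] 28 [0.487  0.0371 0.1515] tilt 19.7
```

View pics/g3.png

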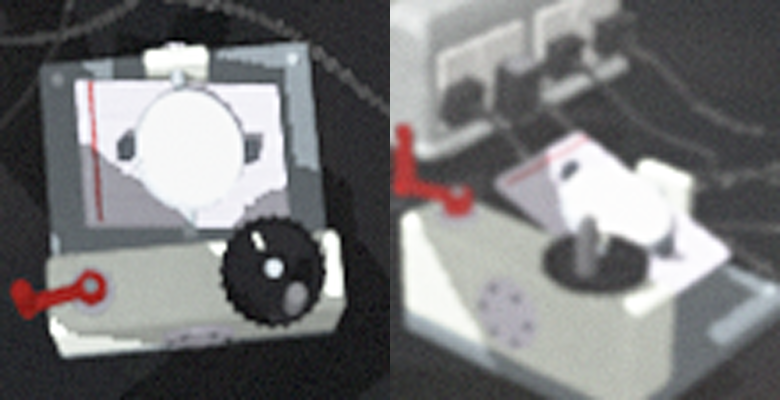

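The lever is clamped, pointing left. The handle hasn't moved since it was released, and the plate tilt is about 19.4°. I'll hand the job in.

```bash
python3 -c "
from h import *
print(ticket.close_job())"
```

```text
the job is handed in; nothing more can be done
None
```

The job is handed in at about 19 s: I wound the crank about 1.95 turns, seating the plate at about 3 N above the drag. The handle sprang back about 8 mm on release, so I estimate about 1 N still bears on the stop, judged from the handle position and the plate tilt (about 19.4°) rather than measured. The red clamp lever is over on its end stop, and nothing else on the bench was touched.

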